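# Lock the trimming chuck onto the potter's wheel

### The job

Tighten the bolt at the bottom of the wooden chuck on the potter's wheel. Take the long T-handled key from the wooden rack, stand it on the bolt head down in the chuck so that it drops fully home, turn it clockwise (seen from above) as far as the bolt goes, then let go and leave the key standing there; leave the short T-handled key in its place in the rack.

Things in the scene. Friction and masses are not known exactly. Their poses are not given: they have to be found in the camera images.
- key_handle (a point): Handle centre of the long steel T-key, upright in one of 3 rack holes (95 mm apart, 35 deep, rack 45 high). Handle: level bar 90 long (x axis), 14 wide, 20 high. Foot end 150 mm below this point: round, 35 across for its lowest 66 mm, then a 14 mm shank. A slot 15 wide, 16 deep crosses the foot's end, parallel to the handle, and fits the bolt head either way round. About 0.3 kg.
- bolt_head (a point): Top centre of the bolt head in the well of the wooden chuck on the wheel (fixed). Head: steel bar 28 long (x axis, turns with bolt), 10 wide, 14 high, on the well floor. Well 40 across, 80 deep; its top 15 mm flare at 45 deg to 72 across, mouth 66 above this point, 130 above the table. Key home: foot on the floor, handle centre 136 above this point; 14 higher if over 12 deg out of line.
- bolt (a joint): Bolt angle, rad, growing clockwise seen from above: 0 to 0.2 (loose) at the start, firm stop at 1.2 (tight). Friction about 0.06 N m; stays where left. The key's slot has about 12 degrees of play on the head each way, to be taken up before the bolt turns.
- spare_handle (a point): Handle centre of the short T-key in another hole of the wooden rack, to be left alone: same handle and foot, but its foot ends only 65 mm below this point, too short to reach the bolt. A wooden tamper without crossbar, 134 mm above the table at its top, stands in the third hole.

How it is judged:
On the way:
1. the long key stands fully home on the bolt head, the bolt not yet tight (horizontal distance between key_handle and bolt_head below 0.02 m and z of key_handle in the frame of bolt_head below 0.143 m and angle between key_handle's own z axis and vertical below 0.2 rad and value of joint bolt below 0.9 rad), for 0.1 s.
At the end, for the whole second after the job is handed in: The bolt is turned clockwise to at least 1.0 rad (stop at 1.2); the long key stands released, upright within 11 degrees, fully home on the bolt (handle within 20 mm sideways, at most 143 mm above the head top); the short key is within 40 mm of its place (value of joint bolt above 1 rad and horizontal distance between key_handle and bolt_head below 0.02 m and z of key_handle in the frame of bolt_head below 0.143 m and angle between key_handle's own z axis and vertical below 0.2 rad and distance of spare_handle from where it was at the start of the episode below 0.04 m); the robot touches nothing.
It fails at once if the short key is taken out of its place (moved by more than 40 mm) (distance of spare_handle from where it was at the start of the episode above 0.04 m).
It also fails if it takes over 48 s, if anything falls off the work surface, if the arm or the gripper's body presses on something with over 40 N, if the wrist force passes 120 N, or if a joint passes its speed limit or range.

### The arm

A 6-joint arm with a two-finger parallel gripper is mounted at the origin on the work surface. World frame = base frame: x ahead of the robot, y to its left, z up, the work surface at z = 0. Lengths are in m, angles in rad, forces in N, time in s.
With the tool pointing down it reaches from about 0.35 to 0.975 m from the base axis. Payload 4.9 kg.
Tool frame: the origin (TCP) lies on the mounting face of the last link; the fingertips stand 173 mm ahead of it and the grasp point (between the pads) lies 155 mm ahead of it; z points along the fingers, y is the direction in which the jaws open and shut (so a half turn about z gives the same grasp; the last joint's range is limited). The gripper opens to 85 mm and grips with 20 to 120 N. Pads are 22 mm wide; open, the fingers measure 114 mm over their backs; the gripper's body (76 mm by 85 mm) begins 54 mm behind the grasp point. The pads swing forward as they close: fully open they stand 13 mm farther back than shut.
Start: joints at [-1.416, 0.053, 1.613, -0, 1.476, -0.119], TCP at [0.169, -0.602, 0.405] pointing down, gripper open.
Joint ranges: [-3.01, 3.01], [-1.01, 2.22], [0.06, 2.58], [-1.02, 4.17], [0.09, 2.62], [-3.14, 3.14]. Speed limits (rad/s): [2.57, 2.57, 3.14, 3.14, 3.14, 3.14].

### API

Orientations are given as a unit quaternion [w, x, y, z].
In Python, from plant import manip gives the robot as it stands.
- The arm moves only by the tool play_rows, never from a script. Its argument "increments" is a list of rows, each an object with "offset": the shift along the tool's x, y, z in mm, a list of three; "twist": the turn about the tool's z in rad; "grip": the opening, from 0 (shut) to 1 (fully open). In form: [{"offset": [dx, dy, dz], "twist": twist, "grip": grip}, ...]. A call has 1 to 5 rows; each row is the pose to reach, as a shift and turn from the pose commanded when the call began, along the tool's axes at that moment; what a row does not reach only later rows make up. A row lasts 1/12 s, in which the tool goes at most 41.7 mm and 7.16 degrees, less where a joint would pass 70% of its speed; a pose out of reach is approached as far as the arm can. A call with a gripper value outside its range is refused whole. The fingers move at their own pace and stop on an object; the grip force is fixed at half the most. Time passes only in rows, so rows that repeat a pose let the fingers close. It gives the time, the measured TCP pose, the force and the opening at its end, in the units of the state.
- manip.state(): the state, without advancing time (a new reading comes with each control period).
- manip.grab_frame(name): name is "side" or "top" or "wrist"; returns the picture (400x640x3 uint8, blue, green, red); there is no depth.
- manip.get_calibration(name): a dict with "fx", "fy", "cx", "cy" (pixels), "T" (4x4, takes a point from camera to world coordinates). Camera axes: x right, y down, z forward; pixel columns grow to the right and rows downward; lengths in m; the calibration is good to about 2 mm. A picture is of the moment at which its call begins: read the wrist's pose just before it. get_calibration takes no time and is no camera call; for the wrist camera it gives the pose at the moment of the call.
- manip.job_done(): hands the job in, once; it reports no verdict.
Trained networks look in the newest picture that a camera, given by its name, has taken for a name from the list of things; names that differ only in an ending like _2 or _b are one class to them, and where a whole thing is asked for, a point or a joint stands for the part that bears it (a point fixed in the world has none). Each returns a list of dicts, best first, with "p" (0 to 1); they miss things now and then, are a little off and sometimes report something else, mostly with a low value. They report only what shows in the picture. A call takes as long as a camera call.
- manip.boxes_of(query, camera): "xyz" ([x, y, z] in m, in the coordinates of the camera as it stood for that picture, good to about 4 mm: the middle of the surface that is visible of it).
- manip.tip_of(query, camera): "xyz" ([x, y, z] in m, in the coordinates of the camera as it stood for that picture, good to about 4 mm: a listed point, or the origin of a listed thing).
The state is a dict: "time": time; "joint_pos": joint angles; "joint_vel": joint speeds; "joint_efforts": joint torques, N m; "tool_pos": TCP position; "tool_rot": TCP orientation; "contact_force": force on the tool from outside, world axes, zero at the start; "ft_torque": the same for the moment, N m; "gripper_width": opening from 0.0 (shut) to 1.0 (fully open).
Only numpy, scipy, OpenCV 4.12 (cv2) and the standard library are available. Lean on these libraries where they do the work, as an engineer would, in place of code of your own. Each camera call takes 0.05 s, during which the arm holds its last target. There are 200 camera calls.

## Working session

There is one attempt and no reset: what is moved stays moved. The work goes in short steps, Python scripts to look and compute and a tool call to move; the robot and the scene stay as the last step left them, time stands still between calls to the robot, and variables do not carry over. Pictures are saved under pics/ and viewed, about 8 in all and at most 12, crops included, and the job is handed in when it is done.

Besides the shell and the picture viewer there is one more tool, called after "Call:" in YAML: its name, and indented under it one key for each argument. play_rows: Moves the arm, as the interface text tells. Its arguments: {"type":"object","properties":{"increments":{"type":"array"}},"required":["increments"]}

```bash
mkdir -p pics; cat > h.py <<'E'
import numpy as np, cv2
from plant import manip
def w(cam,p,T=None):
    T=np.array(manip.get_calibration(cam)["T"]) if T is None else T
    return (T@np.r_[p,1])[:3]
def look(cam,names,f=None,save=None):
    T=np.array(manip.get_calibration(cam)["T"])
    im=manip.grab_frame(cam)
    if save: cv2.imwrite("pics/"+save,im)
    for n in names:
        for d in manip.tip_of(n,cam)[:3]: print(cam,n,round(d["p"],2),w(cam,d["xyz"],T).round(4))
    return im,T
def proj(cam,P):
    c=manip.get_calibration(cam);q=np.linalg.inv(np.array(c["T"]))@np.r_[P,1]
    return c["fx"]*q[0]/q[2]+c["cx"],c["fy"]*q[1]/q[2]+c["cy"]
def ray(cam,u,v,z,T=None):
    c=manip.get_calibration(cam);T=np.array(c["T"]) if T is None else T
    d=T[:3,:3]@np.r_[(u-c["cx"])/c["fx"],(v-c["cy"])/c["fy"],1];o=T[:3,3]
    return o+d*(z-o[2])/d[2]
E
python3 - <<'E'
from h import *
ims=[]
for c in ("side","top","wrist"):
    im,T=look(c,["key_handle","spare_handle","bolt_head"]); cv2.imwrite(f"pics/a_{c}.png",im)
    print(c,T.round(3).tolist())
s=manip.state();print(s["time"],s["tool_pos"],s["tool_rot"],s["gripper_width"])
E
```

```text
side key_handle 0.92 [0.5152 0.3073 0.1614]
side spare_handle 0.77 [0.499  0.2182 0.075 ]
side [[-0.859, -0.338, 0.384, 0.212], [-0.512, 0.546, -0.663, 0.625], [0.014, -0.766, -0.642, 0.722], [0.0, 0.0, 0.0, 1.0]]
top key_handle 0.65 [0.507  0.3037 0.1615]
top spare_handle 0.62 [0.4936 0.2111 0.0767]
top bolt_head 0.49 [ 0.5141 -0.1989  0.0596]
top bolt_head 0.17 [0.5085 0.3056 0.1601]
top [[0.021, -0.981, 0.194, 0.422], [-0.999, -0.027, -0.026, 0.025], [0.031, -0.194, -0.981, 0.809], [0.0, 0.0, 0.0, 1.0]]
wrist [[0.271, -0.918, -0.29, 0.243], [-0.963, -0.258, -0.082, -0.58], [0.0, 0.301, -0.954, 0.373], [0.0, 0.0, 0.0, 1.0]]
0.6 [ 0.16898945 -0.60171537  0.40473336] [ 3.14139548e-05  9.90647650e-01  1.36444977e-01 -1.15519762e-05] 0.9988022490431888
```

View pics/a_top.png

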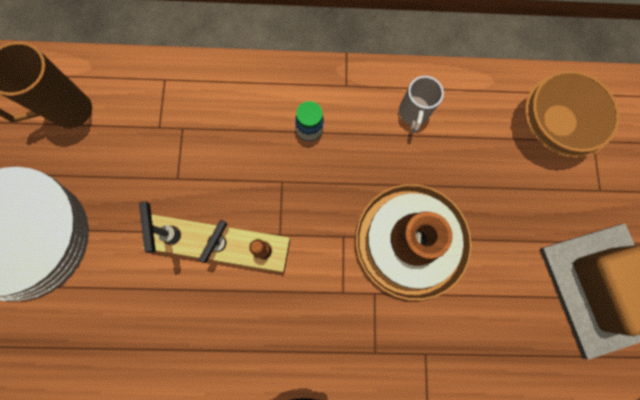

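View pics/a_side.png

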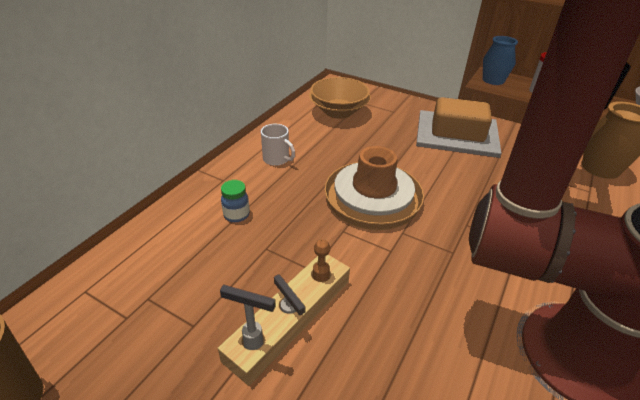

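The top view shows the rack on the left: long key handle at about (147,228), short key at (213,241), tamper at (260,248). The chuck mouth is at about (429,235). The side view confirms that the tall key is in the end hole. I'll move over the chuck to look down the well, and measure the handle yaw on the way.

Call:
play_rows:
  increments:
    - {"offset": [30, -24.5, 0], "twist": 0, "grip": 1}
    - {"offset": [60, -49, 0], "twist": 0, "grip": 1}
    - {"offset": [91, -74, 0], "twist": 0, "grip": 1}
    - {"offset": [121, -98, 0], "twist": 0, "grip": 1}
    - {"offset": [152, -123, 0], "twist": 0, "grip": 1}

```text
time: 1.02
tool_pos: [0.2826, -0.4408, 0.4048]
tool_rot: [0.0, 0.991, 0.136, 0.0]
contact_force: [0.7, -0.7, 0.3]
gripper_width: 1.0
```

Call:
play_rows:
  increments:
    - {"offset": [30, -24.5, 0], "twist": 0, "grip": 1}
    - {"offset": [60, -49, 0], "twist": 0, "grip": 1}
    - {"offset": [91, -74, 0], "twist": 0, "grip": 1}
    - {"offset": [121, -98, 0], "twist": 0, "grip": 1}
    - {"offset": [152, -123, 0], "twist": 0, "grip": 1}

```text
time: 1.43
tool_pos: [0.3957, -0.281, 0.4051]
tool_rot: [0.0, 0.991, 0.136, 0.0]
contact_force: [0.9, -1.0, -0.6]
gripper_width: 1.002
```

Call:
play_rows:
  increments:
    - {"offset": [30, -24.5, 0], "twist": 0, "grip": 1}
    - {"offset": [60, -49, 0], "twist": 0, "grip": 1}
    - {"offset": [60, -49, 0], "twist": 0, "grip": 1}
    - {"offset": [60, -49, 0], "twist": 0, "grip": 1}

```text
time: 1.77
tool_pos: [0.4405, -0.2177, 0.4049]
tool_rot: [0.0, 0.99, 0.139, 0.0]
contact_force: [0.6, -0.9, 0.2]
gripper_width: 1.001
```

```bash
python3 - <<'E'
from h import *
im,T=look("wrist",["bolt_head"])
u,v=proj("wrist",[.514,-.199,.064]);print(u,v)
u,v=int(u),int(v);cr=im[max(0,v-75):v+75,max(0,u-100):u+100];print(max(0,u-100),max(0,v-75))
cv2.imwrite("pics/b.png",cv2.resize(cr,None,fx=4,fy=4,interpolation=cv2.INTER_CUBIC))
print("mouth",ray("top",429,235,.13))
a=ray("top",146,203,.17);b=ray("top",150,252,.17);print(a,b,(a+b)/2,np.arctan2(*(a-b)[1::-1]))
s=manip.state();print(s["time"],s["tool_pos"],s["tool_rot"]);print(T.round(3).tolist())
np.save("Tb.npy",T)
E
```

```text
wrist bolt_head 0.52 [ 0.5144 -0.2019  0.0634]
320.8059598789791 100.00054618299974
220 25
mouth [ 0.50986778 -0.20048364  0.13      ]
[0.54844849 0.30953002 0.17      ] [0.46362711 0.29339929 0.17      ] [0.5060378  0.30146466 0.17      ] 0.18792890905981702
1.8667 [ 0.4395114 -0.2195148  0.4047735] [ 2.23741617e-04  9.90637172e-01  1.36520803e-01 -1.16706963e-04]
[[0.275, -0.917, -0.289, 0.515], [-0.961, -0.262, -0.083, -0.196], [0.001, 0.301, -0.954, 0.374], [0.0, 0.0, 0.0, 1.0]]
```

View pics/b.png

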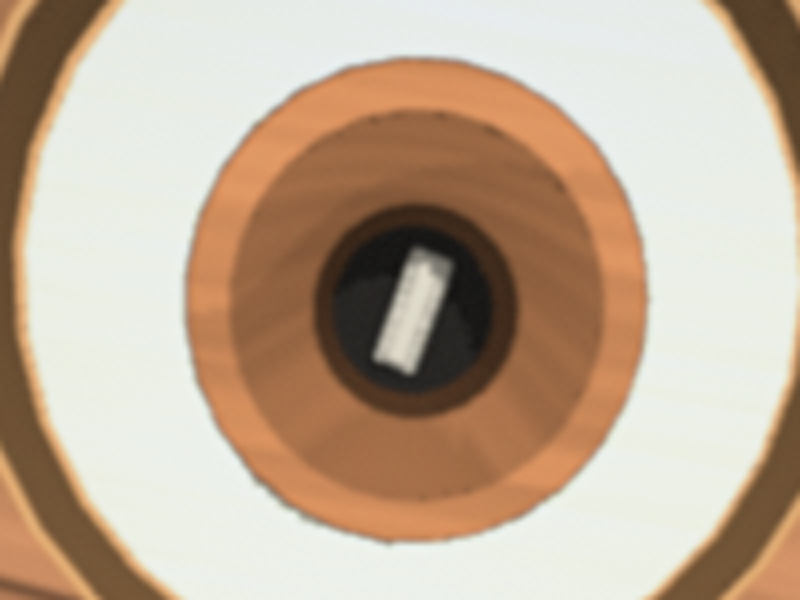

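The wrist picture looks straight down the well. The bright bolt head bar runs from about (434,256) to (392,367) in the crop, with the mouth centred near (417,305).

Call:
play_rows:
  increments:
    - {"offset": [16, -37.4, 0], "twist": 0, "grip": 1}
    - {"offset": [32, -74.8, 0], "twist": 0, "grip": 1}
    - {"offset": [48, -112, 0], "twist": 0, "grip": 1}
    - {"offset": [64, -149.5, 0], "twist": 0, "grip": 1}
    - {"offset": [80, -187, 0], "twist": 0, "grip": 1}

```text
time: 2.28
tool_pos: [0.4658, -0.0176, 0.4049]
tool_rot: [0.0, 0.991, 0.135, 0.0]
contact_force: [0.7, 0.1, -0.1]
gripper_width: 1.001
```

Call:
play_rows:
  increments:
    - {"offset": [16, -37.4, 0], "twist": 0, "grip": 1}
    - {"offset": [32, -74.8, 0], "twist": 0, "grip": 1}
    - {"offset": [48, -112, 0], "twist": 0, "grip": 1}
    - {"offset": [64, -149.5, 0], "twist": 0, "grip": 1}
    - {"offset": [80, -187, 0], "twist": 0, "grip": 1}

```text
time: 2.7
tool_pos: [0.493, 0.1844, 0.4049]
tool_rot: [0.0, 0.991, 0.135, 0.0]
contact_force: [0.3, -1.2, 0.4]
gripper_width: 0.998
```

Call:
play_rows:
  increments:
    - {"offset": [16, -37.4, 0], "twist": 0, "grip": 1}
    - {"offset": [32, -74.8, 0], "twist": 0, "grip": 1}
    - {"offset": [46, -111, 0], "twist": 0.086, "grip": 1}
    - {"offset": [46, -111, 0], "twist": 0.086, "grip": 1}
    - {"offset": [46, -111, 0], "twist": 0.086, "grip": 1}

```text
time: 3.12
tool_pos: [0.5076, 0.3035, 0.4041]
tool_rot: [0.0, 0.996, 0.094, -0.0]
contact_force: [-0.4, -0.5, 0.3]
gripper_width: 1.0
```

```bash
python3 - <<'E'
from h import *
Tb=np.load("Tb.npy")
R=lambda u,v,z:ray("wrist",220+u/4,25+v/4,z,Tb)
a,b=R(434,256,.064),R(392,367,.064);print("bolt",a,b,(a+b)/2,np.linalg.norm(a-b),"yaw",np.arctan2(*(a-b)[1::-1]),"mouth",R(417,305,.13))
im,T=look("wrist",["key_handle","spare_handle"],save="c.png")
np.save("Tc.npy",T)
s=manip.state();print(s["time"],s["tool_pos"],s["tool_rot"],s["joint_pos"])
E
```

```text
bolt [ 0.52661071 -0.20111586  0.064     ] [ 0.49914742 -0.19849024  0.064     ] [ 0.51287907 -0.19980305  0.064     ] 0.027588512130178645 yaw -0.09531507400471817 mouth [ 0.51477398 -0.19931953  0.13      ]
wrist key_handle 0.85 [0.5118 0.3095 0.1585]
wrist spare_handle 0.62 [0.4987 0.213  0.0754]
3.2667 [0.50744087 0.30165423 0.40457132] [ 2.63233853e-04  9.95700772e-01  9.26276743e-02 -1.32408252e-04] [ 4.10387613e-01 -2.87609599e-02  1.69527714e+00 -4.19330623e-04
  1.47549247e+00  1.79570263e+00]
```

View pics/c.png

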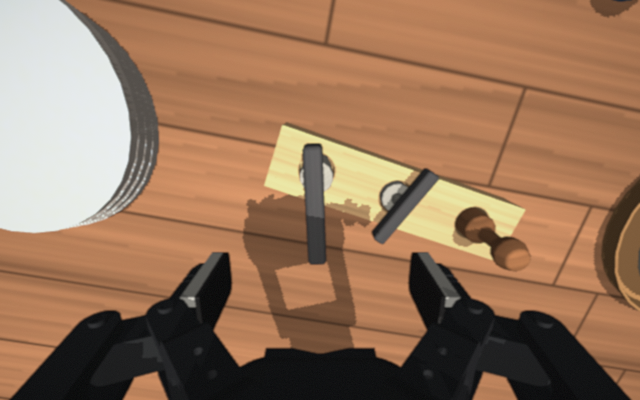

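The wrist picture shows the long key handle as a bar from about (314,146) to (317,262). The short key is at (405,205) and is clear of the open fingers.

```bash
python3 - <<'E'
from h import *
T=np.load("Tc.npy")
im=cv2.imread("pics/c.png");g=im[130:275,295:340].max(2)
m=(g<95).astype(np.uint8)
n,l,st,c=cv2.connectedComponentsWithStats(m)
print(st[1:][st[1:,4]>100])
a=ray("wrist",314,146,.17,T);b=ray("wrist",317,262,.17,T)
print(a,b,(a+b)/2,np.linalg.norm(a-b),np.arctan2(*(a-b)[1::-1]))
E
```

```text
[[   0   14   45  120 1553]]
[0.55409113 0.31690079 0.17      ] [0.46968029 0.29898797 0.17      ] [0.51188571 0.30794438 0.17      ] 0.08629055313879397 0.2091078310034223
```

Call:
play_rows:
  increments:
    - {"offset": [5, -6, 30], "twist": -0.024, "grip": 1}
    - {"offset": [5, -6, 65], "twist": -0.024, "grip": 1}
    - {"offset": [5, -6, 89], "twist": -0.024, "grip": 1}
    - {"offset": [5, -6, 89], "twist": -0.024, "grip": 1}
    - {"offset": [5, -6, 89], "twist": -0.024, "grip": 0.5}

```text
time: 3.68
tool_pos: [0.5105, 0.3085, 0.3145]
tool_rot: [0.001, 0.995, 0.105, -0.002]
contact_force: [0.7, 1.0, -0.4]
gripper_width: 0.884
```

Call:
play_rows:
  increments:
    - {"offset": [0, 0, 0], "twist": 0, "grip": 0}
    - {"offset": [0, 0, 0], "twist": 0, "grip": 0}
    - {"offset": [0, 0, 0], "twist": 0, "grip": 0}
    - {"offset": [0, 0, 0], "twist": 0, "grip": 0}
    - {"offset": [0, 0, 0], "twist": 0, "grip": 0}

```text
time: 4.1
tool_pos: [0.511, 0.3103, 0.3173]
tool_rot: [-0.0, 0.994, 0.106, 0.001]
contact_force: [-1.6, -6.5, 10.1]
gripper_width: 0.153
```

Call:
play_rows:
  increments:
    - {"offset": [0, 0, 0], "twist": 0, "grip": 0}
    - {"offset": [0, 0, 0], "twist": 0, "grip": 0}
    - {"offset": [0, 0, -10], "twist": 0, "grip": 0}
    - {"offset": [0, 0, -20], "twist": 0, "grip": 0}

```text
time: 4.43
tool_pos: [0.51, 0.31, 0.3343]
tool_rot: [0.001, 0.994, 0.106, -0.002]
contact_force: [0.5, -0.4, -3.2]
gripper_width: 0.148
```

Call:
play_rows:
  increments:
    - {"offset": [0, 0, -30], "twist": 0, "grip": 0}
    - {"offset": [0, 0, -60], "twist": 0, "grip": 0}
    - {"offset": [0, 0, -90], "twist": 0, "grip": 0}
    - {"offset": [0, 0, -120], "twist": 0, "grip": 0}
    - {"offset": [0, 0, -150], "twist": 0, "grip": 0}

```text
time: 4.85
tool_pos: [0.5102, 0.3101, 0.4869]
tool_rot: [0.0, 0.994, 0.106, -0.001]
contact_force: [-0.6, 0.0, -3.2]
gripper_width: 0.151
```

```bash
python3 - <<'E'
from h import *
s=manip.state();print(s["tool_pos"],s["tool_rot"],s["gripper_width"],s["contact_force"])
look("wrist",["key_handle"],save="d.png"); look("side",["key_handle","spare_handle"],save="d2.png")
q=s["tool_rot"];yaw=2*np.arctan2(q[2],q[1]);x=np.r_[np.cos(yaw),np.sin(yaw)];y=np.r_[x[1],-x[0]]
d=np.r_[.5138,-.1997]-s["tool_pos"][:2];print(yaw,d@x,d@y)
a=cv2.imread("pics/d.png");b=cv2.imread("pics/d2.png")
cv2.imwrite("pics/dd.png",cv2.resize(np.vstack([a[:,120:520],b[:,:400]]),None,fx=.75,fy=.75))
E
```

```text
[0.51015827 0.31011526 0.48692614] [ 1.08209539e-04  9.94388161e-01  1.05790865e-01 -6.83185394e-04] 0.15081206355300752 [-0.61043783  0.01593339 -3.24933194]
side key_handle 0.64 [0.5139 0.3108 0.3376]
side spare_handle 0.72 [0.5003 0.2165 0.0752]
0.21197844135016602 -0.10370209190035796 0.4991700519655382
```

View pics/dd.png

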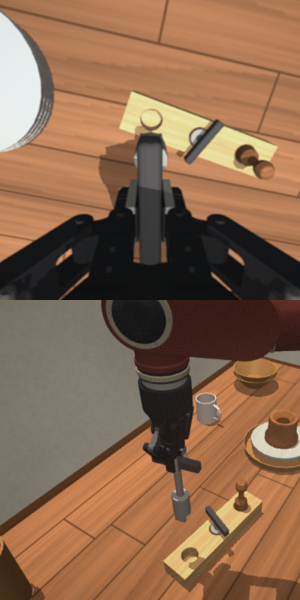

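Call:
play_rows:
  increments:
    - {"offset": [-6, 30, 0], "twist": 0, "grip": 0}
    - {"offset": [-14, 67, 0], "twist": 0, "grip": 0}
    - {"offset": [-22, 105, 0], "twist": 0, "grip": 0}
    - {"offset": [-30, 143, 0], "twist": 0, "grip": 0}
    - {"offset": [-38, 182, 0], "twist": 0, "grip": 0}

```text
time: 5.52
tool_pos: [0.5111, 0.1229, 0.4822]
tool_rot: [-0.0, 0.994, 0.106, -0.003]
contact_force: [1.2, 0.7, -4.2]
gripper_width: 0.148
```

Call:
play_rows:
  increments:
    - {"offset": [-8, 38.4, 0], "twist": 0, "grip": 0}
    - {"offset": [-16, 77, 0], "twist": 0, "grip": 0}
    - {"offset": [-24, 115, 0], "twist": 0, "grip": 0}
    - {"offset": [-32, 154, 0], "twist": 0, "grip": 0}
    - {"offset": [-40, 192, 0], "twist": 0, "grip": 0}

```text
time: 5.93
tool_pos: [0.5123, -0.0737, 0.4824]
tool_rot: [-0.001, 0.994, 0.106, -0.002]
contact_force: [0.5, 0.5, -3.0]
gripper_width: 0.149
```

Call:
play_rows:
  increments:
    - {"offset": [-8, 38.4, 0], "twist": 0.1, "grip": 0}
    - {"offset": [-16, 77, 0], "twist": 0.2, "grip": 0}
    - {"offset": [-24, 115, 0], "twist": 0.3, "grip": 0}
    - {"offset": [-26, 125, 0], "twist": 0.307, "grip": 0}
    - {"offset": [-26, 125, 0], "twist": 0.307, "grip": 0}

```text
time: 6.35
tool_pos: [0.5133, -0.2022, 0.4821]
tool_rot: [-0.001, 0.999, -0.05, -0.003]
contact_force: [-0.4, 1.3, -3.6]
gripper_width: 0.155
```

```bash
python3 - <<'E'
from h import *
s=manip.state();P=np.array(s["tool_pos"]);print(s["time"],P,s["tool_rot"],s["gripper_width"],s["contact_force"])
q=s["tool_rot"];yaw=2*np.arctan2(q[2],q[1]);x=np.r_[np.cos(yaw),np.sin(yaw)];y=np.r_[x[1],-x[0]]
d=np.r_[.5138,-.1997]-P[:2];print(yaw,d@x,d@y)
out=[]
for c in("side","top"):
    im,T=look(c,["key_handle"])
    for dz in(0.155,.239,.305):
        u,v=proj(c,P-[0,0,dz]);print(c,dz,round(u),round(v));cv2.circle(im,(int(u),int(v)),1,(0,255,0),-1)
    u,v=map(int,proj(c,P-[0,0,.235]));u=min(max(u,80),560);v=min(max(v,80),320)
    out.append(cv2.resize(im[v-80:v+80,u-60:u+60],None,fx=3,fy=3,interpolation=cv2.INTER_CUBIC))
cv2.imwrite("pics/e.png",np.hstack(out))
E
```

```text
6.35 [ 0.51334846 -0.20217669  0.48209124] [-0.00104046  0.99876281 -0.04964088 -0.00274631] 0.15549596444020553 [-0.4124528   1.29205692 -3.55420287]
-0.09932300287069194 0.00020372400131799616 -0.0025092562131157257
side key_handle 0.7 [ 0.512  -0.2049  0.3255]
side 0.155 389 77
side 0.239 384 113
side 0.305 381 139
top key_handle 0.88 [ 0.5093 -0.202   0.3251]
top 0.155 478 215
top 0.239 453 224
top 0.305 439 230
```

View pics/e.png

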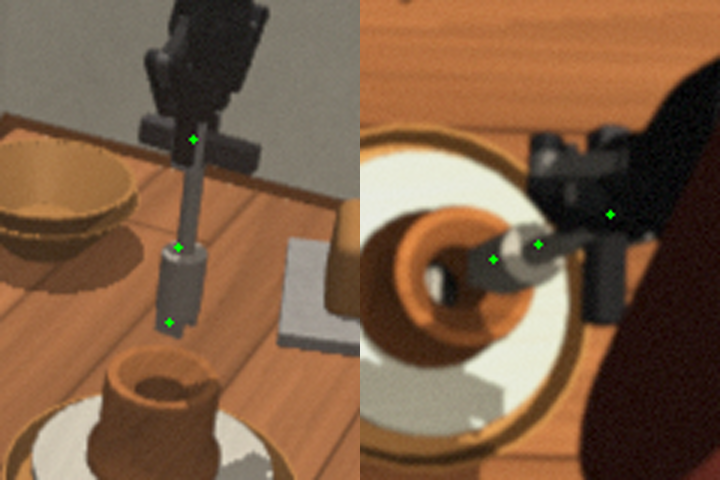

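The key hangs nearly plumb over the chuck, with the foot about 3 mm off the predicted spot in each view. That is well inside the flare, so I'll descend and watch the force.

Call:
play_rows:
  increments:
    - {"offset": [2, -2, 20], "twist": 0, "grip": 0}
    - {"offset": [2, -2, 40], "twist": 0, "grip": 0}
    - {"offset": [2, -2, 52], "twist": 0, "grip": 0}
    - {"offset": [2, -2, 62], "twist": 0, "grip": 0}

```text
time: 6.88
tool_pos: [0.5159, -0.1963, 0.4217]
tool_rot: [-0.001, 0.999, -0.047, -0.001]
contact_force: [0.4, 0.3, -2.9]
gripper_width: 0.154
```

Call:
play_rows:
  increments:
    - {"offset": [0, 0, 8], "twist": 0, "grip": 0}
    - {"offset": [0, 0, 16], "twist": 0, "grip": 0}
    - {"offset": [0, 0, 24], "twist": 0, "grip": 0}
    - {"offset": [0, 0, 32], "twist": 0, "grip": 0}
    - {"offset": [0, 0, 40], "twist": 0, "grip": 0}

```text
time: 7.3
tool_pos: [0.5161, -0.1978, 0.3835]
tool_rot: [0.0, 0.999, -0.048, 0.0]
contact_force: [0.1, 1.0, -2.9]
gripper_width: 0.157
```

Inserted cleanly with no contact force. The foot is now about 15 mm above the head top.

Call:
play_rows:
  increments:
    - {"offset": [0, 0, 6], "twist": 0, "grip": 0}
    - {"offset": [0, 0, 12], "twist": 0, "grip": 0}
    - {"offset": [0, 0, 17], "twist": 0, "grip": 0}
    - {"offset": [0, 0, 21], "twist": 0, "grip": 0}
    - {"offset": [0, 0, 21], "twist": 0, "grip": 0}

```text
time: 7.72
tool_pos: [0.5158, -0.1976, 0.3616]
tool_rot: [-0.0, 0.999, -0.048, -0.001]
contact_force: [0.5, -0.1, -3.5]
gripper_width: 0.146
```

Call:
play_rows:
  increments:
    - {"offset": [0, 0, 3], "twist": 0, "grip": 0}
    - {"offset": [0, 0, 5], "twist": 0, "grip": 0}
    - {"offset": [0, 0, 7], "twist": 0, "grip": 0}
    - {"offset": [0, 0, 7], "twist": 0, "grip": 0}

```text
time: 8.05
tool_pos: [0.5164, -0.1979, 0.3572]
tool_rot: [0.0, 0.999, -0.048, 0.001]
contact_force: [-1.3, 0.2, 1.8]
gripper_width: 0.149
```

```bash
python3 - <<'E'
from h import *
s=manip.state();print(s["time"],s["tool_pos"],s["contact_force"],s["ft_torque"],s["joint_pos"][5])
look("side",["key_handle"]);look("top",["key_handle"])
E
```

```text
8.05 [ 0.51635773 -0.19792185  0.35718549] [-1.326228    0.15783284  1.79444899] [ 0.12012979  0.31213237 -0.01238586] 1.1654007550656922
side key_handle 0.7 [ 0.5157 -0.198   0.201 ]
top key_handle 0.86 [ 0.5148 -0.1996  0.1989]
```

The key is home: handle z reads 0.199–0.201 against 0.200 expected, and the floor contact is felt. Now I'll turn it clockwise, which is positive twist.

Call:
play_rows:
  increments:
    - {"offset": [0, 0, 0], "twist": 0.1, "grip": 0}
    - {"offset": [0, 0, 0], "twist": 0.2, "grip": 0}
    - {"offset": [0, 0, 0], "twist": 0.3, "grip": 0}
    - {"offset": [0, 0, 0], "twist": 0.4, "grip": 0}
    - {"offset": [0, 0, 0], "twist": 0.5, "grip": 0}

```text
time: 8.67
tool_pos: [0.5163, -0.1986, 0.3573]
tool_rot: [0.002, 0.955, -0.295, 0.001]
contact_force: [-1.3, -3.3, 4.4]
gripper_width: 0.151
```

```bash
python3 - <<'E'
from h import *
s=manip.state();q=s["tool_rot"];print(2*np.arctan2(q[2],q[1]),s["tool_pos"],s["contact_force"],s["ft_torque"],s["joint_pos"][5])
E
```

```text
-0.5997818265674573 [ 0.51628363 -0.19856918  0.3573089 ] [-1.34784354 -3.26979353  4.38501561] [-0.83872469  0.45036944  0.12415042] 1.6700265113491206
```

Call:
play_rows:
  increments:
    - {"offset": [0, 0, 0], "twist": 0.1, "grip": 0}
    - {"offset": [0, 0, 0], "twist": 0.2, "grip": 0}
    - {"offset": [0, 0, 0], "twist": 0.3, "grip": 0}
    - {"offset": [0, 0, 0], "twist": 0.4, "grip": 0}
    - {"offset": [0, 0, 0], "twist": 0.5, "grip": 0}

```text
time: 9.08
tool_pos: [0.516, -0.1987, 0.3573]
tool_rot: [0.002, 0.853, -0.523, 0.001]
contact_force: [-3.7, -3.2, 6.0]
gripper_width: 0.147
```

```bash
python3 - <<'E'
from h import *
s=manip.state();q=s["tool_rot"];print(2*np.arctan2(q[2],q[1]),s["tool_pos"],s["contact_force"],s["ft_torque"],s["joint_pos"][5])
E
```

```text
-1.0998506145885718 [ 0.51601569 -0.1987487   0.35730927] [-3.65891288 -3.18545097  6.03075863] [-0.83995235  1.00149794  0.10591335] 2.1700185487318215
```

Call:
play_rows:
  increments:
    - {"offset": [0, 0, 0], "twist": 0.1, "grip": 0}
    - {"offset": [0, 0, 0], "twist": 0.2, "grip": 0}
    - {"offset": [0, 0, 0], "twist": 0.2, "grip": 0}

```text
time: 9.33
tool_pos: [0.5159, -0.1986, 0.3574]
tool_rot: [0.002, 0.797, -0.605, 0.001]
contact_force: [-4.7, -2.9, 7.0]
gripper_width: 0.153
```

```bash
python3 - <<'E'
from h import *
s=manip.state();q=s["tool_rot"];print(2*np.arctan2(q[2],q[1]),s["tool_pos"],s["contact_force"],s["ft_torque"],s["joint_pos"][5])
E
```

```text
-1.2985369620765512 [ 0.51587441 -0.19861081  0.35735828] [-4.66234106 -2.92320325  6.99478657] [-0.63957745  1.18038949 -0.02720782] 2.3686773696513477
```

Call:
play_rows:
  increments:
    - {"offset": [0, 0, 0], "twist": 0.05, "grip": 0}
    - {"offset": [0, 0, 0], "twist": 0.1, "grip": 0}
    - {"offset": [0, 0, 0], "twist": 0.1, "grip": 0}

```text
time: 9.58
tool_pos: [0.5159, -0.1985, 0.3574]
tool_rot: [0.002, 0.766, -0.642, 0.001]
contact_force: [-3.4, -2.7, 7.4]
gripper_width: 0.153
```

```bash
python3 - <<'E'
from h import *
s=manip.state();q=s["tool_rot"];print(2*np.arctan2(q[2],q[1]),s["tool_pos"],s["contact_force"],s["ft_torque"],s["joint_pos"][5])
E
```

```text
-1.395345901795943 [ 0.51585295 -0.19853221  0.3573548 ] [-3.4355085  -2.69051055  7.39408865] [-0.60492375  1.28831113  0.41504946] 2.465675054145384
```

Call:
play_rows:
  increments:
    - {"offset": [0, 0, 0], "twist": 0.05, "grip": 0}
    - {"offset": [0, 0, 0], "twist": 0.1, "grip": 0}
    - {"offset": [0, 0, 0], "twist": 0.1, "grip": 0}

```text
time: 9.83
tool_pos: [0.516, -0.1983, 0.3574]
tool_rot: [0.002, 0.734, -0.679, 0.001]
contact_force: [-3.7, -1.9, 6.5]
gripper_width: 0.15
```

```bash
python3 - <<'E'
from h import *
s=manip.state();q=s["tool_rot"];print(2*np.arctan2(q[2],q[1]),s["tool_pos"],s["contact_force"],s["ft_torque"],s["joint_pos"][5])
look("top",["key_handle"],save="f.png");look("side",["key_handle"])
E
```

```text
-1.4930410691668172 [ 0.51597582 -0.19831745  0.35738943] [-3.65418219 -1.94519961  6.48518202] [-0.53234996  1.14236477  1.16093495] 2.5637211771886683
top key_handle 0.77 [ 0.5128 -0.1991  0.2012]
```

The moment climbs from 0.1 to 1.16 N m at about 1.39 rad of turn, which is the bolt stop. I'll unload slightly, within the slot's play, then release and retreat straight up.

Call:
play_rows:
  increments:
    - {"offset": [0, 0, 0], "twist": -0.06, "grip": 0}
    - {"offset": [0, 0, 0], "twist": -0.1, "grip": 0}
    - {"offset": [0, 0, 0], "twist": -0.1, "grip": 0.4}
    - {"offset": [0, 0, 0], "twist": -0.1, "grip": 0.7}
    - {"offset": [0, 0, 0], "twist": -0.1, "grip": 1}

```text
time: 10.45
tool_pos: [0.516, -0.1976, 0.3553]
tool_rot: [-0.0, 0.766, -0.643, -0.0]
contact_force: [-0.4, 0.6, -0.5]
gripper_width: 0.573
```

Call:
play_rows:
  increments:
    - {"offset": [0, 0, 0], "twist": 0, "grip": 1}
    - {"offset": [0, 0, 0], "twist": 0, "grip": 1}
    - {"offset": [0, 0, 0], "twist": 0, "grip": 1}
    - {"offset": [0, 0, -6], "twist": 0, "grip": 1}
    - {"offset": [0, 0, -14], "twist": 0, "grip": 1}

```text
time: 10.87
tool_pos: [0.5159, -0.1976, 0.3693]
tool_rot: [0.0, 0.766, -0.642, -0.001]
contact_force: [0.2, -0.3, -0.5]
gripper_width: 1.004
```

Call:
play_rows:
  increments:
    - {"offset": [0, 0, -20], "twist": 0, "grip": 1}
    - {"offset": [0, 0, -45], "twist": 0, "grip": 1}
    - {"offset": [0, 0, -75], "twist": 0, "grip": 1}
    - {"offset": [0, 0, -100], "twist": 0, "grip": 1}
    - {"offset": [0, 0, -100], "twist": 0, "grip": 1}

```text
time: 11.28
tool_pos: [0.5166, -0.1979, 0.4782]
tool_rot: [-0.001, 0.766, -0.642, 0.006]
contact_force: [0.6, -0.7, 0.9]
gripper_width: 1.001
```

```bash
python3 - <<'E'
from h import *
s=manip.state();print(s["time"],s["tool_pos"],s["contact_force"],s["gripper_width"])
b,T=look("wrist",["key_handle"]);a,_=look("side",["key_handle","spare_handle"]);c,_=look("top",["key_handle","spare_handle"])
np.save("Tg.npy",T);cv2.imwrite("pics/g.png",np.hstack([b[:,120:520],a[:,180:580]]))
E
```

```text
11.2833 [ 0.51656923 -0.19794939  0.47817585] [ 0.5832912  -0.74609723  0.87610216] 1.0012752873490582
wrist key_handle 0.76 [ 0.5149 -0.1997  0.1986]
side key_handle 0.56 [ 0.516  -0.1984  0.2024]
side spare_handle 0.66 [0.5005 0.2156 0.0777]
top key_handle 0.89 [ 0.5078 -0.1992  0.1988]
top spare_handle 0.81 [0.4947 0.21   0.0761]
```

View pics/g.png

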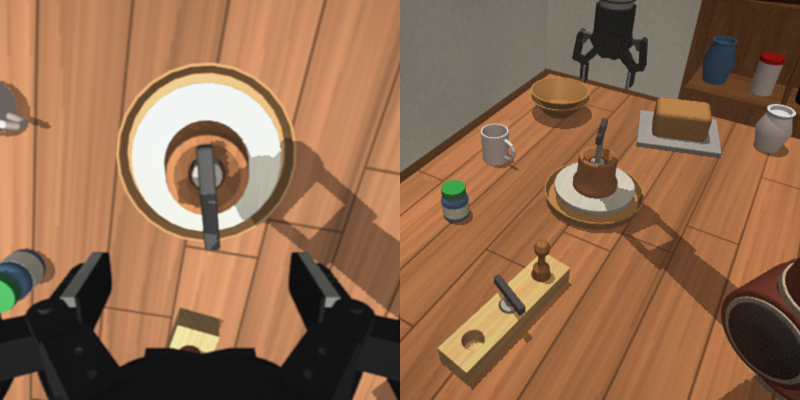

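The key stands released and upright in the chuck, with its handle at about (207,195) in the left half. The short key and the tamper are still in the rack. One last check on the handle yaw, then I'll hand in.

```bash
python3 - <<'E'
from h import *
T=np.load("Tg.npy");a=ray("wrist",325,147,.21,T);b=ray("wrist",330,247,.21,T)
print((a+b)/2,np.linalg.norm(a-b),np.arctan2(*(a-b)[1::-1]))
s=manip.state();print(s["time"],s["contact_force"])
print(manip.job_done())
E
```

```text
[ 0.5134101  -0.19942837  0.21      ] 0.08535522958550815 -1.339583656763374
11.6833 [ 0.4350011   0.11437398 -0.30276603]
the job is handed in; nothing more can be done
None
```

The bolt is tightened to its stop and the long key is left standing on it. I handed the job in at about 11.7 s; it gave no verdict. I gripped the long key at its handle, stood it home on the bolt head, turned it about 1.39 rad clockwise, backed off 0.1 rad and let go straight upward.

**Seating:** before turning, the handle was measured at z 0.199–0.201 m, against 0.200 m expected when home. After release it read 0.199–0.202 m.

**Bolt:** the turning moment rose from about 0.1 to 1.16 N m at the end, so I take that as the stop. The bolt angle is not measured directly. From the turn less the slot's play, I estimate the bolt turned about 1.19 rad.

**Key position:** the handle stands within about 3 mm of the bolt axis in the wrist and side views. The top camera's point was about 5 mm off in x, as it was before. The key looks upright in the pictures, but I did not measure its final tilt.

**Handle angle:** the handle yaw after release read −1.34 rad in the wrist picture, against −1.40 rad for the tool. That 0.06 rad is within pixel error or slight slip in the grip.

**Short key:** its position changed by about 2 mm between first and last reading, so it was not moved.

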